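Sort the sample handful into the colour trays

TASK

Sort the mixed handful on the worktop: lay the blue-capped syringe flat in the blue tray and the red-capped syringe flat in the red tray, and stand the tall sample pot and the small screw jar in the white tray, one in each bay (either way round). Keep the pot and the jar upright all the time, and leave the little white carton that stands among them where it is.

Things in the scene. Friction and masses are not known exactly. Their poses are not given: they have to be found in the camera images.
- blue_syringe_mid (a point): syringe with a blue cap, lying on the worktop, 100 mm long, 26 mm wide at the finger flange, 12 mm high; this point is its middle, on the axis of the clear barrel (12 mm diameter, grip it here), 6 mm above its underside. Its y axis runs along it towards the blue cap; z up
- red_syringe_mid (a point): syringe with a red cap, lying on the worktop, 100 mm long, 26 mm wide at the finger flange, 12 mm high; this point is its middle, on the axis of the clear barrel (12 mm diameter, grip it here), 6 mm above its underside. Its y axis runs along it towards the red cap; z up
- pot_mid (a point): tall white capped sample pot standing upright, 84 mm high, body 40 mm diameter with a 43 mm cap on its top 18 mm; this point is its centre, 42 mm above its underside; z up
- jar_mid (a point): small white screw jar standing upright, 46 mm high, body 32 mm and lid (top 12 mm) 34 mm diameter; this point is its centre, 23 mm above its underside; z up. It is 38 mm lower than the pot, so a pot already standing in the next bay can be in the gripper's way
- carton_mid (a point): little white folding carton with a blue band, 28 x 34 x 58 mm high, standing among the things to sort; to be left alone. This point is its centre, 29 mm above its underside; z up
- blue_tray: fixed shallow open blue plastic tray, outside 98 x 134 x 18 mm high, walls and floor 4 mm thick (inside 90 x 126 mm). Origin: centre of its underside, on the worktop; x across it, y along its long side, z up. A white blank label holder is on its -x side
- red_tray: fixed shallow open red plastic tray, outside 98 x 134 x 18 mm high, walls and floor 4 mm thick (inside 90 x 126 mm). Origin: centre of its underside, on the worktop; x across it, y along its long side, z up. A white blank label holder is on its -x side
- white_bay_1 (a point): the centre of the floor of the bay at the +y end of the fixed shallow white plastic tray (outside 82 x 156 x 18 mm high, walls, floor and the one cross divider 4 mm thick, long side along y, floor 4 mm above the worktop). The bay is 74 x 72 mm inside, its walls rise 14 mm above this point; the other bay's centre is 76 mm away along y. Axes as the tray's: x across, y along the long side, z up
- white_bay_2 (a point): the centre of the floor of the bay at the -y end of the fixed shallow white plastic tray (outside 82 x 156 x 18 mm high, walls, floor and the one cross divider 4 mm thick, long side along y, floor 4 mm above the worktop). The bay is 74 x 72 mm inside, its walls rise 14 mm above this point; the other bay's centre is 76 mm away along y. Axes as the tray's: x across, y along the long side, z up
Not all that is in view belongs to the job. What is shaped like the part that bears jar_mid but green, pink or purple is not meant.

How it is judged:
By the outcome, as a careful person would: the job done as asked, in the order asked, and still so for the second after the job is handed in, with the robot touching nothing.
It also fails if it takes over 102 s, if anything falls off the work surface, if the arm or the gripper's body presses on something with over 40 N, if the wrist force passes 120 N, or if a joint passes its speed limit or range.

ROBOT

A 6-joint arm with a two-finger parallel gripper is mounted at the origin on a cart in front of the work surface, level with it; the furniture and walls round the work are solid. World frame = base frame: x ahead of the robot, y to its left, z up, the work surface at z = 0. Lengths are in m, angles in rad, forces in N, time in s.
With the tool pointing down it reaches from about 0.35 to 0.975 m from the base axis. Payload 4.9 kg.
Tool frame: the origin (TCP) lies between the finger pads; the fingertips stand 17 mm ahead of it and the grasp point (between the pads) lies 2 mm behind it (manip.nose_length is the distance from the TCP to the fingertips, in m); z points along the fingers, y is the line along which they close (so a half turn about z gives the same grasp; the last joint's range is limited). The gripper opens to 85 mm and grips with 20 to 120 N. Pads are 22 mm wide; open, the fingers measure 114 mm over their backs; the gripper's body (76 mm by 85 mm) begins 54 mm behind the grasp point. The pads swing forward as they close: fully open they stand 13 mm farther back than shut.
Start: joints at [-1.445, 0.053, 1.613, -0, 1.476, -0.119], TCP at [0.151, -0.606, 0.248] pointing down, gripper open.
Joint ranges: [-3.01, 3.01], [-1.01, 2.22], [0.06, 2.58], [-1.02, 4.17], [0.09, 2.62], [-3.14, 3.14]. Speed limits (rad/s): [2.57, 2.57, 3.14, 3.14, 3.14, 3.14].

INTERFACE

Orientations are given as a unit quaternion [w, x, y, z].
In Python, from plant import manip gives the robot as it stands. The module is installed in compiled form; this text tells all that it offers.
- The arm moves only by the tool apply_moves, never from a script. Its argument "moves" is a list of rows, each a list of 3 entries, a list of its own where there are three numbers: the turn, a rotation vector about the tool's x, y, z in rad, then the shift along the tool's x, y, z in cm, then the closure, from -1 (fully open) to 1 (shut), so that 0 is half open. A call has 1 to 20 rows; each row is the pose to reach, as a shift and turn from the pose commanded when the call began, along the tool's axes at that moment; what a row does not reach only later rows make up. A row lasts 1/10 s, in which the tool goes at most 50 mm and 8.59 degrees, less where a joint would pass 70% of its speed; a pose out of reach is approached as far as the arm can. A call with a gripper value outside its range is refused whole. The fingers move at their own pace and stop on an object; the grip force is fixed at half the most. Time passes only in rows, so rows that repeat a pose let the fingers close. It gives the time, the measured TCP pose, the force, the opening and the grip force at its end, in the units of the state.
- manip.state(): the state, without advancing time (a new reading comes with each control period).
- manip.grab_frame(name): name is "scene" or "side" or "wrist"; returns a dict with "image" (420x560x3 uint8, red, green, blue), "K" (3x3 intrinsics, pixels), "rvec" (rotation vector, rad) and "tvec" (3), from world to camera coordinates, as OpenCV has them. Camera axes: x right, y down, z forward; pixel columns grow to the right and rows downward; lengths in m; the calibration is good to about 2 mm. A picture is of the moment at which its call begins. There is no depth.
- manip.job_done(): hands the job in; it is judged then, once.
Trained networks look in a picture, given as the dict that the camera call returned (one of the last four; its "shot" number tells which), for a name from the list of things; names that differ only in an ending like _2 or _b are one class to them, and where a whole thing is asked for, a point or a joint stands for the part that bears it (a point fixed in the world has none). Each returns a list of dicts, best first, with "score" (0 to 1); they miss things now and then, are a little off and sometimes report something else, mostly with a low value. They report only what shows in the picture. A call takes as long as a camera call. They do not tell look-alikes from the thing itself.
- manip.look_for(picture, label): "location" ([x, y, z] in m, in the coordinates of the camera as it stood for that picture, good to about 4 mm: the middle of the surface that is visible of it).
- manip.silhouettes(picture, label): "pixels" (420x560 bool, what is visible of it).
- manip.spot_point(picture, label): "location" ([x, y, z] in m, in the coordinates of the camera as it stood for that picture, good to about 4 mm: a listed point, or the origin of a listed thing).
The state is a dict: "time": time; "joint_pos": joint angles; "joint_vel": joint speeds; "joint_efforts": joint torques, N m; "tool_pos": TCP position; "tool_rot": TCP orientation; "contact_force": force on the tool from outside, world axes, zero at the start; "ft_torque": the same for the moment, N m; "gripper_width": opening from 0.0 (shut) to 1.0 (fully open); "grasp_force": force on a finger pad.
Only numpy, scipy, OpenCV 4.12 (cv2) and the standard library are available. Lean on these libraries where they do the work, as an engineer would, in place of code of your own. Each camera call takes 0.05 s, during which the arm holds its last target. There are 200 camera calls.

## Working session

There is one attempt and no reset: what is moved stays moved. The work goes in short steps, Python scripts to look and compute and a tool call to move; the robot and the scene stay as the last step left them, time stands still between calls to the robot, and variables do not carry over. Pictures are saved under pics/ and viewed, at most 17 in all, crops included, and the job is handed in when it is done.

Besides the shell and the picture viewer there is one more tool, called after "Emit:" in YAML: its name, and indented under it one key for each argument. apply_moves: Moves the arm, as the interface text tells. Its arguments: {"type":"object","properties":{"moves":{"type":"array"}},"required":["moves"]}

```bash
mkdir -p pics; cat > h.py <<'E'
import numpy as np, cv2
from scipy.spatial.transform import Rotation as R
from plant import manip
def toworld(f,p):
    r=cv2.Rodrigues(np.array(f["rvec"],float))[0]
    return r.T@(np.array(p)-np.array(f["tvec"]).ravel())
def save(f,n): cv2.imwrite(f"pics/{n}.png",cv2.cvtColor(f["image"],cv2.COLOR_RGB2BGR))
def ray(f,uv,z):
    r=cv2.Rodrigues(np.array(f["rvec"],float))[0]; c=-r.T@np.array(f["tvec"]).ravel()
    uv=np.atleast_2d(np.array(uv,float)); d=(r.T@np.linalg.inv(f["K"])@np.c_[uv,np.ones(len(uv))].T).T
    return c+d*((z-c[2])/d[:,2])[:,None]
def pix(f,P): return cv2.projectPoints(np.atleast_2d(np.array(P,float)),np.array(f["rvec"],float),np.array(f["tvec"],float),np.array(f["K"],float),None)[0][:,0]
def st():
    s=manip.state(); r=R.from_quat(np.roll(s["tool_rot"],-1)); return s,np.array(s["tool_pos"]),r
E
python3 - <<'E'
from h import *
for n in ["scene","side","wrist"]:
    f=manip.grab_frame(n); save(f,n+"0")
    if n=="wrist": continue
    for l in ["blue_syringe_mid","red_syringe_mid","pot_mid","jar_mid","carton_mid","blue_tray","red_tray","white_bay_1","white_bay_2"]:
        print(n,l,[(np.round(toworld(f,d["location"]),3).tolist(),round(d["score"],2)) for d in manip.spot_point(f,l)][:4])
s,p,r=st(); print(s["time"],p,r.as_matrix().round(3))
E
```

```text
scene blue_syringe_mid [([0.4, 0.182, 0.006], 0.6)]
scene red_syringe_mid []
scene pot_mid [([0.413, -0.327, 0.038], 0.82)]
scene jar_mid [([0.391, 0.056, 0.024], 0.79), ([0.455, 0.069, 0.023], 0.59), ([0.437, -0.073, 0.022], 0.57)]
scene carton_mid [([0.57, 0.008, -0.004], 0.63), ([0.382, 0.335, 0.026], 0.56)]
scene blue_tray [([0.6, -0.231, 0.001], 0.69), ([0.551, 0.193, 0.005], 0.55)]
scene red_tray [([0.57, 0.009, -0.002], 0.96)]
scene white_bay_1 [([0.567, 0.265, 0.007], 0.95), ([0.546, 0.193, 0.006], 0.57), ([0.41, -0.323, 0.039], 0.35), ([0.432, -0.003, 0.024], 0.2)]
scene white_bay_2 [([0.567, 0.265, 0.007], 0.95), ([0.546, 0.193, 0.006], 0.57), ([0.41, -0.323, 0.039], 0.35), ([0.432, -0.003, 0.024], 0.2)]
side blue_syringe_mid [([0.399, 0.178, 0.002], 0.51)]
side red_syringe_mid [([0.411, -0.17, 0.007], 0.42), ([0.376, 0.332, 0.034], 0.35)]
side pot_mid [([0.415, -0.325, 0.041], 0.66)]
side jar_mid [([0.433, -0.008, 0.023], 0.73), ([0.412, -0.324, 0.042], 0.66), ([0.349, -0.036, 0.026], 0.62), ([0.394, 0.06, 0.02], 0.58)]
side carton_mid [([0.377, 0.332, 0.033], 0.82), ([0.544, 0.195, 0.001], 0.26)]
side blue_tray [([0.41, -0.326, 0.042], 0.65), ([0.595, -0.232, 0.004], 0.57)]
side red_tray [([0.573, 0.007, 0.003], 0.76)]
side white_bay_1 [([0.546, 0.194, 0.005], 0.84), ([0.569, 0.267, 0.003], 0.7)]
side white_bay_2 [([0.546, 0.194, 0.005], 0.84), ([0.569, 0.267, 0.003], 0.7)]
1.05 [ 0.1515004  -0.60635157  0.24831775] [[ 0.97   0.242 -0.   ]
 [ 0.242 -0.97  -0.   ]
 [-0.     0.    -1.   ]]
```

View pics/scene0.png

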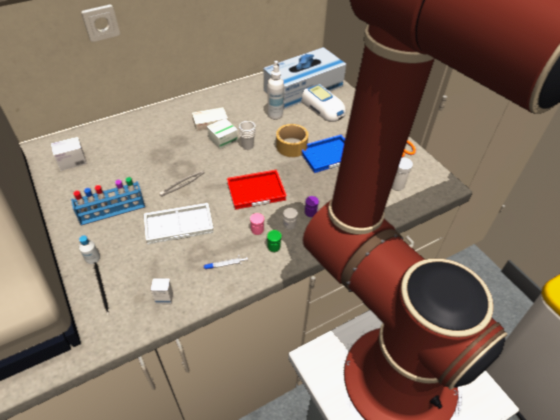

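View pics/side0.png

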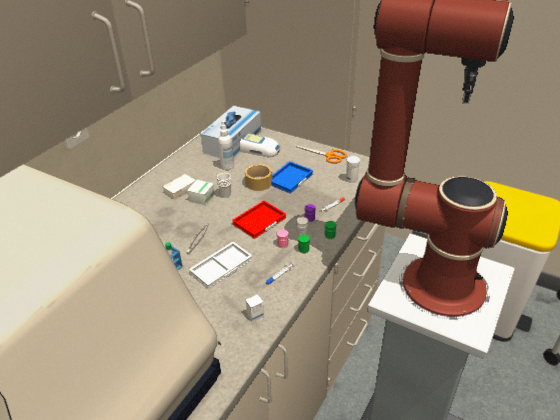

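The pictures show the blue syringe at scene (225,263), the white jar at scene (290,215) and side (302,225), the pot at scene (402,172), and the carton at scene (162,290). The red syringe is at side (333,204) and hidden by the arm in the scene view. The other jars are green, pink and purple.

```bash
cat >> h.py <<'E'
def go(p,yaw):
    """shift (cm) and turn about tool z to bring the TCP to p with tool x axis at world yaw (mod pi)"""
    s,q,r=st(); m=r.as_matrix(); y0=np.arctan2(m[1,0],m[0,0])
    d=r.inv().apply(np.array(p)-q)*100
    j1=np.arctan2(p[1],p[0]); out=[]
    for k in (-1,0,1):
        y=yaw+k*np.pi; j6=j1+1.57-y
        if abs(j6)<2.9: out.append((round(-(y-y0),3),round(j6,2)))
    return d.round(2),"turn,j6",out
E
python3 - <<'E'
from h import *
f=manip.grab_frame("scene"); g=manip.grab_frame("side")
print("jar", ray(f,[290,213],.046), ray(g,[302,221],.046))
print("blue ends scene", ray(f,[[205,267],[247,260]],.006), "side",ray(g,[[267,282],[293,266]],.006))
print("red ends side", ray(g,[[344,199],[322,210]],.006))
print("white corners scene",ray(f,[[144,211],[208,205],[213,229],[149,240]],.018))
for l in ["white_bay_1","blue_tray","red_tray"]:
  for h in (f,g):
    for d in manip.silhouettes(h,l)[:2]:
        ys,xs=np.nonzero(d["pixels"]); P=ray(h,np.c_[xs,ys],.012)[:,:2].astype(np.float32)
        print(l,d["score"],cv2.minAreaRect(P))
E
```

```text
jar [[ 0.42907868 -0.00676176  0.046     ]] [[ 0.42783989 -0.0034009   0.046     ]]
blue ends scene [[0.40973162 0.22443947 0.006     ]
 [0.38198472 0.13256417 0.006     ]] side [[0.4111339  0.2236738  0.006     ]
 [0.37983902 0.13705758 0.006     ]]
red ends side [[ 0.38487205 -0.20802696  0.006     ]
 [ 0.42121678 -0.12330321  0.006     ]]
white corners scene [[0.62499367 0.2922704  0.018     ]
 [0.56904061 0.14621803 0.018     ]
 [0.49276855 0.16667519 0.018     ]
 [0.53304475 0.31100792 0.018     ]]
white_bay_1 0.77 ((0.5555586218833923, 0.23254242539405823), (0.15898026525974274, 0.10044290870428085), 74.7291259765625)
white_bay_1 0.36 ((0.43381839990615845, -0.35820984840393066), (0.03603410720825195, 0.13708145916461945), 39.03493118286133)
white_bay_1 0.94 ((0.5568827390670776, 0.23262935876846313), (0.16957885026931763, 0.10040296614170074), 75.29346466064453)
blue_tray 0.84 ((0.5968862175941467, -0.22809655964374542), (0.14480428397655487, 0.11850038170814514), 83.99984741210938)
blue_tray 0.85 ((0.5967981815338135, -0.2265741378068924), (0.15585365891456604, 0.11285126954317093), 84.5836181640625)
blue_tray 0.46 ((0.39084914326667786, 0.3185596466064453), (0.04230509698390961, 0.0885891318321228), 35.477176666259766)
red_tray 0.6 ((0.569373369216919, 0.011611506342887878), (0.13673587143421173, 0.11718866974115372), 76.68473815917969)
red_tray 0.58 ((0.569216787815094, 0.013618811964988708), (0.14774002134799957, 0.11557117104530334), 75.81391143798828)
```

View pics/wrist0.png

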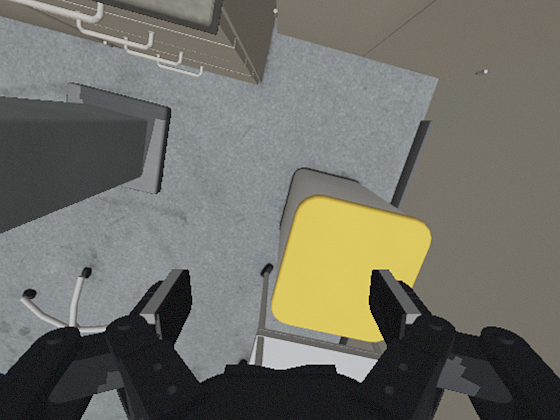

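```bash
python3 - <<'E'
from h import *
print(manip.nose_length, go([.45,-.3,.25],1.257), go([.392,.178,.22],1.257))
E
```

```text
0.017 (array([ 36.39, -22.49,  -0.17]), 'turn,j6', [(np.float64(2.129), np.float64(2.87)), (np.float64(-1.012), np.float64(-0.28))]) (array([ 42.35, -70.27,   2.83]), 'turn,j6', [(np.float64(-1.012), np.float64(0.74)), (np.float64(-4.154), np.float64(-2.4))])
```

Emit:
apply_moves:
  moves:
    - [[0,0,-0.5],[36.4,-22.5,0],-1]
    - [[0,0,-0.5],[36.4,-22.5,0],-1]
    - [[0,0,-0.5],[36.4,-22.5,0],-1]
    - [[0,0,-0.5],[36.4,-22.5,0],-1]
    - [[0,0,-0.5],[36.4,-22.5,0],-1]
    - [[0,0,-0.5],[36.4,-22.5,0],-1]
    - [[0,0,-0.5],[36.4,-22.5,0],-1]
    - [[0,0,-0.5],[36.4,-22.5,0],-1]
    - [[0,0,-0.5],[36.4,-22.5,0],-1]
    - [[0,0,-1.01],[42.35,-70.3,2.8],-1]
    - [[0,0,-1.01],[42.35,-70.3,2.8],-1]
    - [[0,0,-1.01],[42.35,-70.3,2.8],-1]
    - [[0,0,-1.01],[42.35,-70.3,2.8],-1]
    - [[0,0,-1.01],[42.35,-70.3,2.8],-1]
    - [[0,0,-1.01],[42.35,-70.3,2.8],-1]
    - [[0,0,-1.01],[42.35,-70.3,2.8],-1]
    - [[0,0,-1.01],[42.35,-70.3,2.8],-1]
    - [[0,0,-1.01],[42.35,-70.3,2.8],-1]
    - [[0,0,-1.01],[42.35,-70.3,2.8],-1]
    - [[0,0,-1.01],[42.35,-70.3,2.8],-1]

```text
time: 3.45
tool_pos: [0.3909, 0.1814, 0.2201]
tool_rot: [-0.001, 0.808, 0.589, 0.0]
contact_force: [0.6, -0.8, -0.4]
gripper_width: 1.004
grasp_force: 0.0
```

```bash
python3 - <<'E'
from h import *
s,p,r=st(); print(s["time"],p,s["joint_pos"],s["contact_force"])
f=manip.grab_frame("wrist"); save(f,"w1"); g=manip.grab_frame("scene"); save(g,"s1")
for h in (f,g):
  for l in ["blue_syringe_mid","red_syringe_mid"]:
    print(l,[(np.round(toworld(h,d["location"]),3).tolist(),round(d["score"],2)) for d in manip.spot_point(h,l)][:3])
    for d in manip.silhouettes(h,l)[:2]:
        ys,xs=np.nonzero(d["pixels"]); P=ray(h,np.c_[xs,ys],.006)[:,:2].astype(np.float32)
        print(d["score"],cv2.minAreaRect(P), cv2.fitLine(P,cv2.DIST_L2,0,.01,.01).ravel())
E
```

```text
3.45 [0.39086809 0.18141732 0.22014944] [ 2.60902740e-01 -4.25137131e-01  2.07536644e+00  9.63667634e-04
  1.49166453e+00  5.70801129e-01] [ 0.5760266  -0.76982179 -0.37846124]
blue_syringe_mid [([0.4, 0.181, 0.006], 0.59), ([0.548, 0.193, 0.009], 0.45)]
0.69 ((0.401433527469635, 0.17813946306705475), (0.1006360799074173, 0.023301808163523674), 72.2066879272461) [0.2484791  0.9686372  0.40010312 0.18257022]
red_syringe_mid []
blue_syringe_mid [([0.4, 0.179, 0.007], 0.58)]
0.62 ((0.4019118845462799, 0.1867176592350006), (0.08050815016031265, 0.011013575829565525), 75.01959228515625) [0.26454306 0.9643739  0.40167344 0.18616095]
red_syringe_mid [([0.38, 0.334, 0.025], 0.71), ([0.405, -0.166, 0.006], 0.45)]
0.74 ((0.4053906500339508, -0.16451707482337952), (0.09832102805376053, 0.02073388360440731), 65.7733383178711) [ 0.36455196  0.93118304  0.4065563  -0.1648376 ]
```

View pics/w1.png

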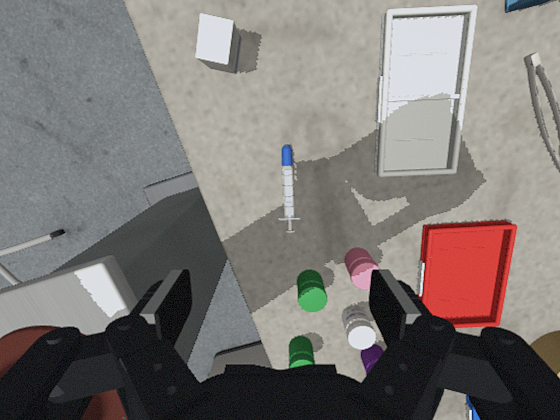

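```bash
python3 - <<'E'
from h import *
print(go([.400,.180,.020],1.31))
E
```

```text
(array([ 0.46,  0.67, 20.04]), 'turn,j6', [(np.float64(-0.057), np.float64(0.68)), (np.float64(-3.198), np.float64(-2.46))])
```

Emit:
apply_moves:
  moves:
    - [[0,0,-0.06],[0.46,0.67,5],-1]
    - [[0,0,-0.06],[0.46,0.67,10],-0.6]
    - [[0,0,-0.06],[0.46,0.67,15],-0.4]
    - [[0,0,-0.06],[0.46,0.67,18],-0.4]
    - [[0,0,-0.06],[0.46,0.67,19.5],-0.4]
    - [[0,0,-0.06],[0.46,0.67,19.9],-0.4]
    - [[0,0,-0.06],[0.46,0.67,19.9],0.2]
    - [[0,0,-0.06],[0.46,0.67,19.9],1]
    - [[0,0,-0.06],[0.46,0.67,19.9],1]
    - [[0,0,-0.06],[0.46,0.67,19.9],1]
    - [[0,0,-0.06],[0.46,0.67,19.9],1]
    - [[0,0,-0.06],[0.46,0.67,19.9],1]
    - [[0,0,-0.06],[0.46,0.67,19.9],1]
    - [[0,0,-0.06],[0.46,0.67,19.9],1]
    - [[0,0,-0.06],[0.46,0.67,19.9],1]

```text
time: 5.45
tool_pos: [0.4011, 0.1809, 0.0231]
tool_rot: [0.001, 0.792, 0.611, 0.001]
contact_force: [-1.2, -0.5, 6.6]
gripper_width: 0.101
grasp_force: 58.8
```

Emit:
apply_moves:
  moves:
    - [[0,0,0],[0,0,-3],1]
    - [[0,0,0],[0,0,-7],1]
    - [[0,0,0],[0,0,-12],1]
    - [[0,0,0],[0,0,-15],1]
    - [[0,0,0],[0,0,-15],1]
    - [[0,0,0],[0,0,-15],1]

```text
time: 6.05
tool_pos: [0.4002, 0.1808, 0.1723]
tool_rot: [0.0, 0.792, 0.611, 0.001]
contact_force: [0.1, 0.3, -0.8]
gripper_width: 0.103
grasp_force: 59.1
```

```bash
python3 - <<'E'
from h import *
s,p,r=st(); print(p,s["gripper_width"],s["grasp_force"])
f=manip.grab_frame("wrist"); save(f,"w2")
for l in ["blue_syringe_mid"]:
    print(l,[(np.round(r.inv().apply(toworld(f,d["location"])-p),3).tolist(),round(d["score"],2)) for d in manip.spot_point(f,l)][:3])
g=manip.grab_frame("scene")
for l in ["jar_mid","blue_tray"]:
  for h in (f,g): print(l,[(np.round(toworld(h,d["location"]),3).tolist(),round(d["score"],2)) for d in manip.spot_point(h,l)][:4])
print(go([.598,-.230,.13],1.471))
E
```

```text
[0.40018494 0.18076638 0.17225288] 0.1027018024548803 59.10865545272827
blue_syringe_mid [([0.0, 0.0, 0.019], 0.58)]
jar_mid [([0.453, 0.067, 0.02], 0.7)]
jar_mid [([0.442, -0.074, 0.022], 0.8), ([0.391, 0.06, 0.028], 0.65), ([0.457, 0.072, 0.023], 0.63), ([0.355, -0.033, 0.023], 0.55)]
blue_tray [([0.572, 0.267, 0.004], 0.71)]
blue_tray []
(array([-34.67,  29.64,   3.98]), 'turn,j6', [(np.float64(2.985), np.float64(2.87)), (np.float64(-0.156), np.float64(-0.27))])
```

View pics/w2.png

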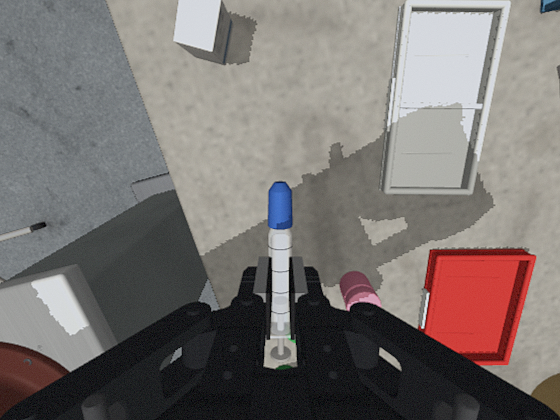

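The blue syringe is centred in the fingers, with its cap at (279,205). I'll carry it to the blue tray at a moderate speed.

Emit:
apply_moves:
  moves:
    - [[0,0,0],[-1,0.9,0],1]
    - [[0,0,0],[-3,2.6,0],1]
    - [[0,0,-0.03],[-5.5,4.7,0],1]
    - [[0,0,-0.06],[-8.2,7,0],1]
    - [[0,0,-0.09],[-11,9.4,0],1]
    - [[0,0,-0.12],[-14,12,0],1]
    - [[0,0,-0.156],[-17,14.5,0],1]
    - [[0,0,-0.156],[-20,17.1,0.5],1]
    - [[0,0,-0.156],[-23,19.7,1],1]
    - [[0,0,-0.156],[-26,22.2,2],1]
    - [[0,0,-0.156],[-29,24.8,3],1]
    - [[0,0,-0.156],[-31.5,26.9,3.5],1]
    - [[0,0,-0.156],[-33.5,28.6,4],1]
    - [[0,0,-0.156],[-34.5,29.5,4],1]
    - [[0,0,-0.156],[-34.7,29.6,4],1]
    - [[0,0,-0.156],[-34.7,29.6,4],1]
    - [[0,0,-0.156],[-34.7,29.6,4],1]

```text
time: 8.1
tool_pos: [0.598, -0.2289, 0.1315]
tool_rot: [-0.0, 0.741, 0.671, 0.0]
contact_force: [-0.0, 0.3, 0.6]
gripper_width: 0.099
grasp_force: 59.1
```

```bash
python3 - <<'E'
from h import *
s,p,r=st(); print(p,s["gripper_width"],s["grasp_force"])
f=manip.grab_frame("wrist"); save(f,"w3")
print([(np.round(r.inv().apply(toworld(f,d["location"])-p),3).tolist(),round(d["score"],2)) for d in manip.spot_point(f,"blue_syringe_mid")][:3])
print([(np.round(toworld(f,d["location"]),3).tolist(),round(d["score"],2)) for d in manip.spot_point(f,"blue_tray")][:4])
for d in manip.silhouettes(f,"blue_tray")[:1]:
    ys,xs=np.nonzero(d["pixels"]); P=ray(f,np.c_[xs,ys],.015)[:,:2].astype(np.float32)
    print(d["score"],cv2.minAreaRect(P))
E
```

```text
[ 0.59803535 -0.22887644  0.13149288] 0.09886047975510336 59.103460907936096
[([-0.004, -0.002, 0.018], 0.73)]
[([0.6, -0.226, 0.001], 0.95)]
0.85 ((0.5989391803741455, -0.2302958369255066), (0.13693062961101532, 0.10109717398881912), 84.08757019042969)
```

View pics/w3.png

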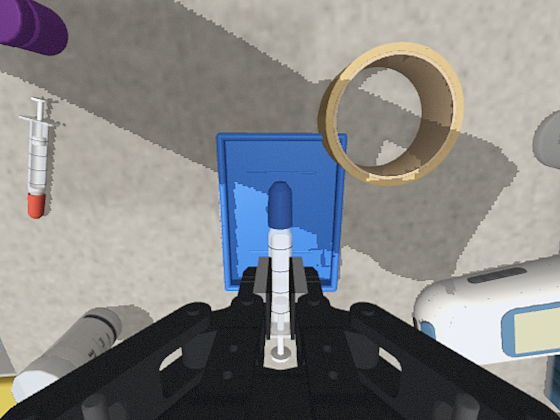

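Emit:
apply_moves:
  moves:
    - [[0,0,0],[0.2,0,3],1]
    - [[0,0,0],[0.2,0,6],1]
    - [[0,0,0],[0.2,0,8.5],1]
    - [[0,0,0],[0.2,0,9.6],1]
    - [[0,0,0],[0.2,0,10.2],1]
    - [[0,0,0],[0.2,0,10.3],1]
    - [[0,0,0],[0.2,0,10.3],1]
    - [[0,0,0],[0.2,0,10.3],0.4]
    - [[0,0,0],[0.2,0,10.3],0.4]
    - [[0,0,0],[0.2,0,10.3],0.4]
    - [[0,0,0],[0.2,0,10.3],0.4]
    - [[0,0,0],[0.2,0,7],0.4]
    - [[0,0,0],[0.2,0,3],0.2]
    - [[0,0,0],[0.2,0,-2],-1]
    - [[0,0,0],[0.2,0,-5],-1]
    - [[0,0,0],[0.2,0,-5],-1]
    - [[0,0,0],[0.2,0,-5],-1]

```text
time: 10.0
tool_pos: [0.5988, -0.2282, 0.1823]
tool_rot: [0.001, 0.742, 0.671, 0.0]
contact_force: [-0.9, -0.5, 0.3]
gripper_width: 0.999
grasp_force: 0.0
```

```bash
python3 - <<'E'
from h import *
s,p,r=st(); print(p,s["gripper_width"],s["contact_force"])
f=manip.grab_frame("wrist"); save(f,"w4")
for l in ["blue_syringe_mid","red_syringe_mid","pot_mid"]:
    print(l,[(np.round(toworld(f,d["location"]),3).tolist(),round(d["score"],2)) for d in manip.spot_point(f,l)][:3])
    for d in manip.silhouettes(f,l)[:2]:
        ys,xs=np.nonzero(d["pixels"]); P=ray(f,np.c_[xs,ys],.006)[:,:2].astype(np.float32)
        print(d["score"],cv2.minAreaRect(P), cv2.fitLine(P,cv2.DIST_L2,0,.01,.01).ravel())
print(go([.407,-.166,.16],1.197))
E
```

```text
[ 0.59879957 -0.22820554  0.18230483] 0.9987742310398147 [-0.8583253  -0.45327041  0.2666714 ]
blue_syringe_mid [([0.402, -0.167, 0.004], 0.16)]
0.74 ((0.6022886633872986, -0.23272620141506195), (0.101962611079216, 0.025225762277841568), 79.38758850097656) [ 0.08944767  0.9959915   0.59965765 -0.23014289]
red_syringe_mid [([0.406, -0.167, 0.006], 0.74), ([0.597, -0.231, 0.006], 0.31)]
0.9 ((0.40346112847328186, -0.1639707386493683), (0.10122337937355042, 0.02559594437479973), 63.553035736083984) [ 0.37264425  0.9279743   0.40653345 -0.16505481]
pot_mid [([0.415, -0.327, 0.04], 0.97)]
0.62 ((0.390502393245697, -0.33982741832733154), (0.09740643203258514, 0.034592874348163605), 35.843997955322266) [ 0.844477    0.53559184  0.3920531  -0.3366321 ]
(array([  4.23, -19.6 ,   2.02]), 'turn,j6', [(np.float64(0.274), np.float64(-0.01))])
```

View pics/w4.png

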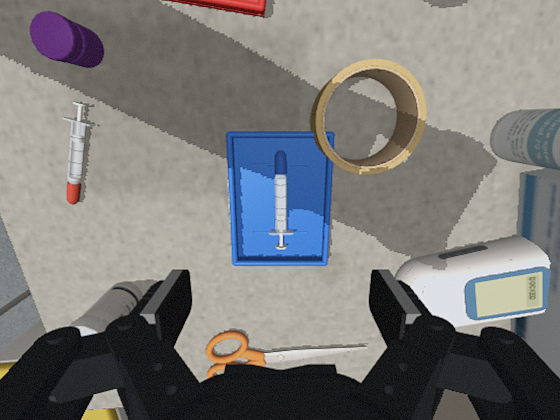

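The blue syringe lies flat in its tray at (281,200), and the red one is at (75,155). Going for red directly.

Emit:
apply_moves:
  moves:
    - [[0,0,0.1],[1.1,-4.9,1],-1]
    - [[0,0,0.2],[2.1,-9.8,2],-1]
    - [[0,0,0.28],[3.2,-14.7,2],-1]
    - [[0,0,0.28],[4.2,-19.7,2],-1]
    - [[0,0,0.28],[4.2,-19.7,4],-0.4]
    - [[0,0,0.28],[4.2,-19.7,8],-0.4]
    - [[0,0,0.28],[4.2,-19.7,12],-0.4]
    - [[0,0,0.28],[4.2,-19.7,14.5],-0.4]
    - [[0,0,0.28],[4.2,-19.7,16],-0.4]
    - [[0,0,0.28],[4.2,-19.7,16.3],-0.4]
    - [[0,0,0.28],[4.2,-19.7,16.3],0.2]
    - [[0,0,0.28],[4.2,-19.7,16.3],1]
    - [[0,0,0.28],[4.2,-19.7,16.3],1]
    - [[0,0,0.28],[4.2,-19.7,16.3],1]
    - [[0,0,0.28],[4.2,-19.7,16.3],1]
    - [[0,0,0.28],[4.2,-19.7,16.3],1]
    - [[0,0,0.28],[4.2,-19.7,16.3],1]
    - [[0,0,0.28],[4.2,-19.7,16.3],1]

```text
time: 12.15
tool_pos: [0.4077, -0.1672, 0.0197]
tool_rot: [0.001, 0.828, 0.561, 0.0]
contact_force: [-0.8, 1.0, 6.2]
gripper_width: 0.107
grasp_force: 58.9
```

```bash
python3 - <<'E'
from h import *
print(st()[1], go([.571,.010,.13],1.326))
E
```

```text
[ 0.40765782 -0.16717953  0.01969859] (array([ 22.51,   8.62, -11.02]), 'turn,j6', [(np.float64(-0.135), np.float64(0.26)), (np.float64(-3.277), np.float64(-2.88))])
```

Emit:
apply_moves:
  moves:
    - [[0,0,0],[0,0,-3],1]
    - [[0,0,0],[0,0,-7],1]
    - [[0,0,0],[0,0,-11],1]
    - [[0,0,0],[0.5,0.2,-13],1]
    - [[0,0,0],[2.5,0.9,-13],1]
    - [[0,0,-0.05],[5,1.9,-13],1]
    - [[0,0,-0.1],[8,3,-13],1]
    - [[0,0,-0.135],[11,4.2,-13],1]
    - [[0,0,-0.135],[14,5.4,-12.5],1]
    - [[0,0,-0.135],[17,6.5,-12],1]
    - [[0,0,-0.135],[19.5,7.5,-11.5],1]
    - [[0,0,-0.135],[21.5,8.2,-11],1]
    - [[0,0,-0.135],[22.5,8.6,-11],1]
    - [[0,0,-0.135],[22.5,8.6,-11],1]
    - [[0,0,-0.135],[22.5,8.6,-11],1]

```text
time: 13.65
tool_pos: [0.5697, 0.01, 0.1285]
tool_rot: [0.0, 0.788, 0.615, -0.0]
contact_force: [-0.6, -0.4, 0.0]
gripper_width: 0.106
grasp_force: 59.0
```

```bash
python3 - <<'E'
from h import *
s,p,r=st(); print(p,s["gripper_width"],s["grasp_force"])
f=manip.grab_frame("wrist"); save(f,"w5")
print([(np.round(r.inv().apply(toworld(f,d["location"])-p),3).tolist(),round(d["score"],2)) for d in manip.spot_point(f,"red_syringe_mid")][:3])
print([(np.round(toworld(f,d["location"]),3).tolist(),round(d["score"],2)) for d in manip.spot_point(f,"red_tray")][:4])
for d in manip.silhouettes(f,"red_tray")[:1]:
    ys,xs=np.nonzero(d["pixels"]); P=ray(f,np.c_[xs,ys],.015)[:,:2].astype(np.float32)
    print(d["score"],cv2.minAreaRect(P))
E
```

```text
[0.56967209 0.01004334 0.12845759] 0.10630959508060067 58.959723114967346
[([0.001, 0.001, 0.013], 0.76)]
[]
0.78 ((0.5704548358917236, 0.011450082063674927), (0.13762304186820984, 0.10222605615854263), 75.36930084228516)
```

View pics/w5.png

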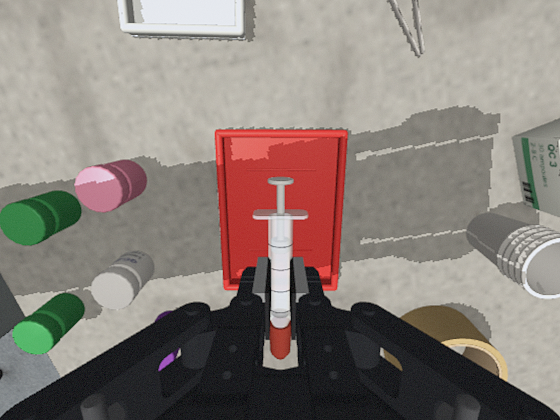

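Red syringe held centred over the red tray, and the white jar is at (122,280). Lowering.

Emit:
apply_moves:
  moves:
    - [[0,0,0],[0,0,3],1]
    - [[0,0,0],[0,0,6],1]
    - [[0,0,0],[0,0,8.5],1]
    - [[0,0,0],[0,0,9.7],1]
    - [[0,0,0],[0,0,10.2],1]
    - [[0,0,0],[0,0,10.3],1]
    - [[0,0,0],[0,0,10.3],1]
    - [[0,0,0],[0,0,10.3],0.4]
    - [[0,0,0],[0,0,10.3],0.4]
    - [[0,0,0],[0,0,10.3],0.4]
    - [[0,0,0],[0,0,10.3],0.4]
    - [[0,0,0],[0,0,7],0.4]
    - [[0,0,0],[0,0,3],0.2]
    - [[0,0,0],[0,0,-2],-1]
    - [[0,0,0],[0,0,-6],-1]
    - [[0,0,0],[0,0,-9],-1]
    - [[0,0,0],[0,0,-9],-1]
    - [[0,0,0],[0,0,-9],-1]

```text
time: 15.65
tool_pos: [0.5703, 0.0105, 0.2191]
tool_rot: [0.001, 0.788, 0.615, 0.001]
contact_force: [-1.2, -0.1, -0.9]
gripper_width: 1.001
grasp_force: 0.0
```

```bash
python3 - <<'E'
from h import *
s,p,r=st(); print(p,s["gripper_width"],s["contact_force"])
f=manip.grab_frame("wrist"); save(f,"w6"); g=manip.grab_frame("scene"); q=manip.grab_frame("side")
for h in (f,g,q):
  for l in ["jar_mid","red_syringe_mid","pot_mid"]:
    print(l,[(np.round(toworld(h,d["location"]),3).tolist(),round(d["score"],2)) for d in manip.spot_point(h,l)][:6])
E
```

```text
[0.5702618  0.01047348 0.21911165] 1.0011875872153644 [-1.18436872 -0.08607136 -0.91276985]
jar_mid [([0.453, 0.068, 0.024], 0.84), ([0.443, -0.074, 0.021], 0.78), ([0.351, -0.032, 0.021], 0.68), ([0.57, 0.011, -0.003], 0.68), ([0.431, -0.006, 0.024], 0.59), ([0.392, 0.06, 0.021], 0.59)]
red_syringe_mid [([0.568, 0.011, 0.013], 0.94)]
pot_mid []
jar_mid [([0.389, 0.058, 0.025], 0.84), ([0.43, -0.001, 0.024], 0.83), ([0.437, -0.073, 0.022], 0.78), ([0.455, 0.072, 0.026], 0.51), ([0.353, -0.033, 0.024], 0.48)]
red_syringe_mid [([0.574, 0.009, 0.009], 0.5)]
pot_mid []
jar_mid [([0.348, -0.037, 0.027], 0.77), ([0.391, 0.059, 0.021], 0.7), ([0.439, -0.077, 0.021], 0.69), ([0.434, -0.007, 0.02], 0.58), ([0.452, 0.069, 0.029], 0.44), ([0.602, -0.231, 0.004], 0.18)]
red_syringe_mid [([0.572, 0.005, 0.012], 0.47)]
pot_mid [([0.414, -0.326, 0.042], 0.64)]
```

View pics/w6.png

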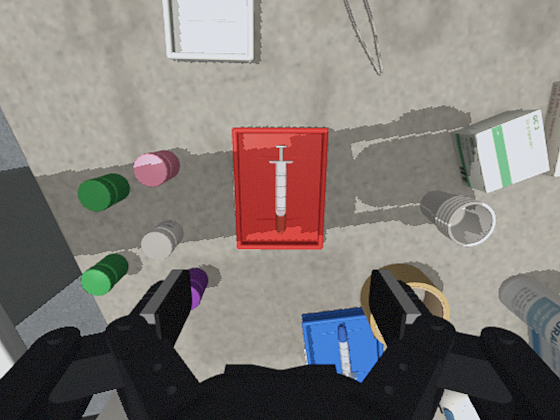

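Red is flat in its tray at (281,190). Next is the pot.

```bash
python3 - <<'E'
from h import *
print(go([.414,-.326,.20],1.30))
E
```

```text
(array([-36.43,  -6.97,   1.82]), 'turn,j6', [(np.float64(3.167), np.float64(2.74)), (np.float64(0.026), np.float64(-0.4))])
```

Emit:
apply_moves:
  moves:
    - [[0,0,0.026],[-4.6,-0.9,0],-1]
    - [[0,0,0.026],[-9.2,-1.8,0],-1]
    - [[0,0,0.026],[-13.8,-2.6,0],-1]
    - [[0,0,0.026],[-18.4,-3.5,0],-1]
    - [[0,0,0.026],[-23,-4.4,0],-1]
    - [[0,0,0.026],[-27.6,-5.3,0.5],-1]
    - [[0,0,0.026],[-32.2,-6.2,1],-1]
    - [[0,0,0.026],[-35.5,-6.8,1.8],-1]
    - [[0,0,0.026],[-36.4,-7,1.8],-1]
    - [[0,0,0.026],[-36.4,-7,1.8],-1]
    - [[0,0,0.026],[-36.4,-7,1.8],-1]

```text
time: 17.35
tool_pos: [0.4143, -0.325, 0.2006]
tool_rot: [0.0, 0.796, 0.605, 0.0]
contact_force: [0.0, 0.4, -0.0]
gripper_width: 1.002
grasp_force: 0.0
```

```bash
python3 - <<'E'
from h import *
s,p,r=st(); print(p)
f=manip.grab_frame("wrist"); save(f,"w7")
print([(np.round(r.inv().apply(toworld(f,d["location"])-p),3).tolist(),round(d["score"],2)) for d in manip.spot_point(f,"pot_mid")][:3])
E
```

```text
[ 0.4143064  -0.32504219  0.20063873]
[]
```

View pics/w7.png

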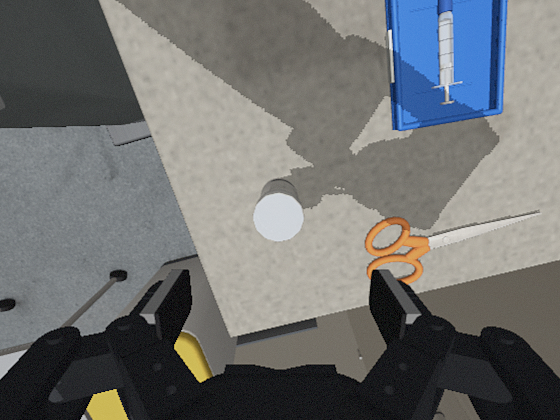

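The pot's cap is at (277,217), centred between the fingers. I'll check it with a ray, then descend.

```bash
python3 - <<'E'
from h import *
f=manip.grab_frame("wrist"); s,p,r=st()
P=ray(f,[277.5,217],.084)[0]; print(P, p, r.inv().apply(P-p))
E
```

```text
[ 0.41325656 -0.32510969  0.084     ] [ 0.4145777  -0.32459312  0.20067135] [-0.00084584 -0.00120394  0.1166707 ]
```

Emit:
apply_moves:
  moves:
    - [[0,0,0],[-0.1,-0.1,4],-1]
    - [[0,0,0],[-0.1,-0.1,8],-1]
    - [[0,0,0],[-0.1,-0.1,12],-1]
    - [[0,0,0],[-0.1,-0.1,14.3],-1]
    - [[0,0,0],[-0.1,-0.1,14.8],-1]
    - [[0,0,0],[-0.1,-0.1,14.8],-1]
    - [[0,0,0],[-0.1,-0.1,14.8],-0.2]
    - [[0,0,0],[-0.1,-0.1,14.8],0]
    - [[0,0,0],[-0.1,-0.1,14.8],0.2]
    - [[0,0,0],[-0.1,-0.1,14.8],1]
    - [[0,0,0],[-0.1,-0.1,14.8],1]
    - [[0,0,0],[-0.1,-0.1,14.8],1]
    - [[0,0,0],[-0.1,-0.1,14.8],1]
    - [[0,0,0],[-0.1,-0.1,14.8],1]
    - [[0,0,0],[-0.1,-0.1,14.8],1]

```text
time: 19.0
tool_pos: [0.4134, -0.3274, 0.0542]
tool_rot: [0.001, 0.796, 0.605, 0.0]
contact_force: [-0.4, 0.7, 6.6]
gripper_width: 0.484
grasp_force: 59.7
```

```bash
python3 - <<'E'
from h import *
print(st()[1], go([.570,.271,.20],1.30), go([.56,-.05,.2],1.3))
E
```

```text
[ 0.41335695 -0.32743061  0.05424561] (array([ 61.83,  -0.9 , -14.67]), 'turn,j6', [(np.float64(-0.0), np.float64(0.71)), (np.float64(-3.142), np.float64(-2.43))]) (array([ 30.63,   6.73, -14.61]), 'turn,j6', [(np.float64(-0.0), np.float64(0.18))])
```

Emit:
apply_moves:
  moves:
    - [[0,0,0],[0,0,-2],1]
    - [[0,0,0],[0,0,-5],1]
    - [[0,0,0],[0,0,-9],1]
    - [[0,0,0],[0,0,-12.5],1]
    - [[0,0,0],[1,0,-14.5],1]
    - [[0,0,0],[3,0,-14.6],1]
    - [[0,0,0],[6,-0.1,-14.6],1]
    - [[0,0,0],[10,-0.1,-14.6],1]
    - [[0,0,0],[14,-0.2,-14.6],1]
    - [[0,0,0],[18,-0.3,-14.6],1]
    - [[0,0,0],[22,-0.3,-14.6],1]
    - [[0,0,0],[26,-0.4,-14.6],1]
    - [[0,0,0],[30,-0.4,-14.6],1]
    - [[0,0,0],[34,-0.5,-14.6],1]
    - [[0,0,0],[38,-0.5,-14.6],1]
    - [[0,0,0],[42,-0.6,-14.6],1]
    - [[0,0,0],[46,-0.7,-14.6],1]
    - [[0,0,0],[50,-0.7,-14.6],1]
    - [[0,0,0],[53,-0.8,-14.6],1]
    - [[0,0,0],[55,-0.8,-14.6],1]

```text
time: 21.0
tool_pos: [0.552, 0.2079, 0.1981]
tool_rot: [-0.0, 0.796, 0.606, 0.0]
contact_force: [0.0, -0.4, -1.5]
gripper_width: 0.487
grasp_force: 60.7
```

```bash
python3 - <<'E'
from h import *
s,p,r=st(); print(p,s["gripper_width"],s["grasp_force"])
f=manip.grab_frame("wrist"); save(f,"w8")
for d in manip.spot_point(f,"white_bay_1")[:4]: print(toworld(f,d["location"]).round(3),d["score"])
for d in manip.silhouettes(f,"white_bay_1")[:1]:
    ys,xs=np.nonzero(d["pixels"]); P=ray(f,np.c_[xs,ys],.015)[:,:2].astype(np.float32)
    print(d["score"],cv2.minAreaRect(P))
print(go([.570,.271,.2],1.3))
E
```

```text
[0.55201295 0.20785288 0.19814427] 0.48735290821137417 60.66926121711731
[0.572 0.27  0.006] 0.84
[0.55  0.196 0.008] 0.83
0.95 ((0.5578519701957703, 0.23175343871116638), (0.1570969671010971, 0.08521824330091476), 74.67637634277344)
(array([ 6.71,  0.03, -0.2 ]), 'turn,j6', [(np.float64(0.002), np.float64(0.71)), (np.float64(-3.14), np.float64(-2.43))])
```

View pics/w8.png

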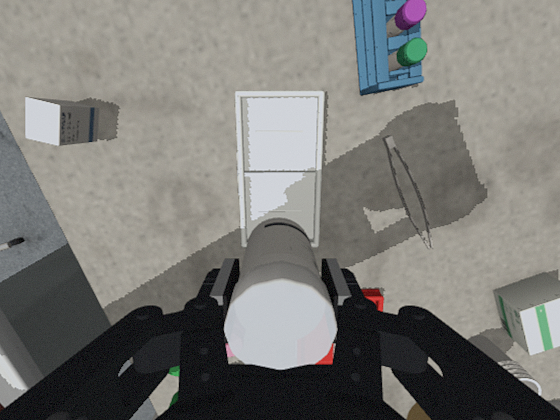

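The pot is held upright over the tray. The tube rack, with its green cap at (411,50), is near bay 1, so I'll check the clearance.

```bash
python3 - <<'E'
from h import *
f=manip.grab_frame("wrist"); g=manip.grab_frame("scene")
for z in (.05,.06,.07,.08,.09,.1,.11,.12): print(z, ray(f,[411,50],z)[0][:2].round(3), ray(g,[129,181],z)[0][:2].round(3), ray(f,[370,90],z)[0][:2].round(3))
print(go([.568,.269,.2],1.3))
E
```

```text
0.05 [0.688 0.303] [0.709 0.297] [0.651 0.283]
0.06 [0.684 0.302] [0.698 0.298] [0.648 0.282]
0.07 [0.68  0.302] [0.687 0.299] [0.645 0.282]
0.08 [0.676 0.301] [0.677 0.3  ] [0.643 0.282]
0.09 [0.671 0.3  ] [0.666 0.301] [0.64  0.282]
0.1 [0.667 0.299] [0.655 0.302] [0.637 0.282]
0.11 [0.663 0.298] [0.644 0.303] [0.634 0.282]
0.12 [0.659 0.297] [0.634 0.304] [0.631 0.282]
(array([ 6.6 , -0.15, -0.2 ]), 'turn,j6', [(np.float64(-0.0), np.float64(0.71)), (np.float64(-3.142), np.float64(-2.43))])
```

Emit:
apply_moves:
  moves:
    - [[0,0,0],[2,0,0],1]
    - [[0,0,0],[4.5,-0.1,0],1]
    - [[0,0,0],[6.2,-0.1,0],1]
    - [[0,0,0],[6.6,-0.1,0],1]
    - [[0,0,0],[6.6,-0.1,2],1]
    - [[0,0,0],[6.6,-0.1,5],1]
    - [[0,0,0],[6.6,-0.1,8],1]
    - [[0,0,0],[6.6,-0.1,11],1]
    - [[0,0,0],[6.6,-0.1,13],1]
    - [[0,0,0],[6.6,-0.1,13.7],1]
    - [[0,0,0],[6.6,-0.1,14],1]
    - [[0,0,0],[6.6,-0.1,14.1],1]
    - [[0,0,0],[6.6,-0.1,14.1],1]

```text
time: 22.55
tool_pos: [0.5696, 0.2697, 0.0584]
tool_rot: [0.0, 0.796, 0.605, 0.001]
contact_force: [-0.0, 0.7, -0.2]
gripper_width: 0.486
grasp_force: 60.8
```

Emit:
apply_moves:
  moves:
    - [[0,0,0],[0,0,0],-0.15]
    - [[0,0,0],[0,0,0],-0.3]
    - [[0,0,0],[0,0,0],-0.3]
    - [[0,0,0],[0,0,0],-0.3]
    - [[0,0,0],[0,0,0],-0.3]
    - [[0,0,0],[0,0,-1.5],-0.3]
    - [[0,0,0],[0,0,-4],-0.3]
    - [[0,0,0],[0,0,-8],-0.3]
    - [[0,0,0],[0,0,-12],-0.3]
    - [[0,0,0],[0,0,-15],-0.3]
    - [[0,0,0],[0,0,-15],-0.3]
    - [[0,0,0],[0,0,-15],-0.3]

```text
time: 23.75
tool_pos: [0.5693, 0.2698, 0.2094]
tool_rot: [0.001, 0.796, 0.605, 0.001]
contact_force: [-1.0, -0.7, 0.5]
gripper_width: 0.65
grasp_force: 0.0
```

```bash
python3 - <<'E'
from h import *
s,p,r=st(); print(p)
f=manip.grab_frame("wrist"); g=manip.grab_frame("scene"); save(g,"s9")
for h in (f,g):
  for d in manip.spot_point(h,"pot_mid")[:2]: print(toworld(h,d["location"]).round(3),d["score"])
  for d in manip.spot_point(h,"jar_mid")[:6]: print("jar",toworld(h,d["location"]).round(3),d["score"])
print(go([.431,-.005,.2],1.3))
E
```

```text
[0.56932599 0.2697682  0.20941812]
[0.572 0.27  0.046] 0.81
jar [0.452 0.069 0.022] 0.72
[0.569 0.27  0.042] 0.61
jar [0.454 0.07  0.026] 0.84
jar [ 0.433 -0.005  0.023] 0.78
jar [0.39  0.057 0.025] 0.65
jar [ 0.355 -0.033  0.023] 0.59
jar [ 0.44  -0.076  0.023] 0.43
(array([-30.09,  -5.85,   0.62]), 'turn,j6', [(np.float64(-0.0), np.float64(0.26)), (np.float64(-3.142), np.float64(-2.88))])
```

View pics/s9.png

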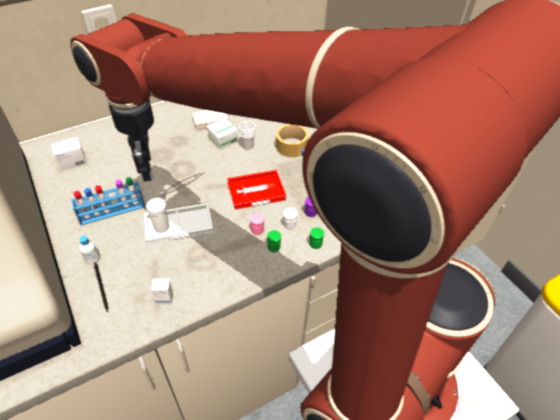

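The pot stands in bay 1 (scene (157,213)), and the white jar is at (290,217). Moving above the jar for a close look.

Emit:
apply_moves:
  moves:
    - [[0,0,0],[-4.5,-0.9,0],-0.4]
    - [[0,0,0],[-9,-1.8,0],-0.4]
    - [[0,0,0],[-13.5,-2.6,0],-0.4]
    - [[0,0,0],[-18,-3.5,0],-0.4]
    - [[0,0,0],[-22.5,-4.4,0.3],-0.4]
    - [[0,0,0],[-27,-5.2,0.6],-0.4]
    - [[0,0,0],[-30.1,-5.9,0.6],-0.4]
    - [[0,0,0],[-30.1,-5.9,0.6],-0.4]
    - [[0,0,0],[-30.1,-5.9,0.6],-0.4]
    - [[0,0,0],[-30.1,-5.9,0.6],-0.4]

```text
time: 25.05
tool_pos: [0.4315, -0.0041, 0.2011]
tool_rot: [-0.0, 0.796, 0.605, -0.0]
contact_force: [0.4, 0.0, 0.2]
gripper_width: 0.703
grasp_force: 0.0
```

```bash
python3 - <<'E'
from h import *
f=manip.grab_frame("wrist"); s,p,r=st(); print(p); save(f,"w10")
for d in manip.spot_point(f,"jar_mid")[:6]: P=toworld(f,d["location"]);print("jar",P.round(3),r.inv().apply(P-p).round(4),pix(f,P),d["score"])
E
```

```text
[ 0.43161656 -0.00395259  0.20117744]
jar [0.391 0.061 0.021] [ 0.0517 -0.056   0.1802] [[221.92137988 146.01140226]] 0.93
jar [ 0.348 -0.034  0.021] [-0.0512 -0.0723  0.18  ] [[212.22506538 243.58567603]] 0.79
jar [ 0.432 -0.006  0.025] [-0.0022  0.0007  0.1765] [[279.88826818 200.2829498 ]] 0.67
jar [ 0.441 -0.073  0.024] [-0.064   0.0272  0.1774] [[304.49544208 255.50451913]] 0.62
jar [0.452 0.068 0.024] [0.0743 0.0004 0.1771] [[279.56381155 121.83513013]] 0.57
```

View pics/w10.png

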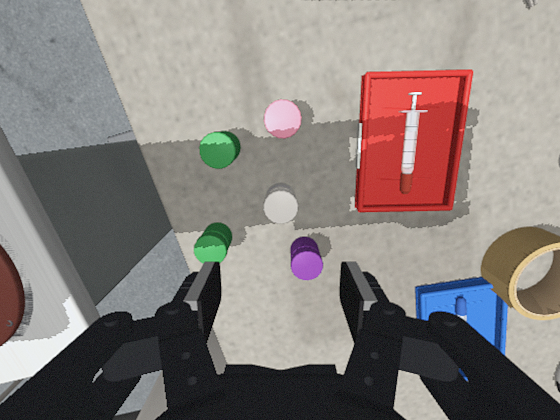

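The white jar is centred between the fingers at (280,205), and the coloured jars are clear of the finger line.

Emit:
apply_moves:
  moves:
    - [[0,0,0],[-0.2,0.1,4],-0.4]
    - [[0,0,0],[-0.2,0.1,8],-0.4]
    - [[0,0,0],[-0.2,0.1,12],-0.4]
    - [[0,0,0],[-0.2,0.1,15],-0.4]
    - [[0,0,0],[-0.2,0.1,16.2],-0.4]
    - [[0,0,0],[-0.2,0.1,16.4],-0.4]
    - [[0,0,0],[-0.2,0.1,16.4],-0.1]
    - [[0,0,0],[-0.2,0.1,16.4],0.1]
    - [[0,0,0],[-0.2,0.1,16.4],0.3]
    - [[0,0,0],[-0.2,0.1,16.4],1]
    - [[0,0,0],[-0.2,0.1,16.4],1]
    - [[0,0,0],[-0.2,0.1,16.4],1]
    - [[0,0,0],[-0.2,0.1,16.4],1]
    - [[0,0,0],[-0.2,0.1,16.4],1]

```text
time: 26.55
tool_pos: [0.4336, -0.0071, 0.0396]
tool_rot: [0.001, 0.796, 0.605, 0.001]
contact_force: [-1.5, -0.1, 5.8]
gripper_width: 0.367
grasp_force: 59.0
```

```bash
python3 - <<'E'
from h import *
print(st()[1], go([.546,.191,.15],1.303))
E
```

```text
[ 0.43357774 -0.00710298  0.03957529] (array([ 22.1 ,   5.57, -11.01]), 'turn,j6', [(np.float64(-0.003), np.float64(0.6)), (np.float64(-3.145), np.float64(-2.54))])
```

Emit:
apply_moves:
  moves:
    - [[0,0,0],[0,0,-2],1]
    - [[0,0,0],[0,0,-5],1]
    - [[0,0,0],[0,0,-9],1]
    - [[0,0,0],[1,0.3,-11],1]
    - [[0,0,0],[3,0.8,-11],1]
    - [[0,0,0],[6,1.5,-11],1]
    - [[0,0,0],[9,2.3,-11],1]
    - [[0,0,0],[12,3,-11],1]
    - [[0,0,0],[15,3.8,-11],1]
    - [[0,0,0],[18,4.5,-11],1]
    - [[0,0,0],[20.5,5.2,-11],1]
    - [[0,0,0],[21.8,5.5,-11],1]
    - [[0,0,0],[22.1,5.6,-11],1]
    - [[0,0,0],[22.1,5.6,-11],1]
    - [[0,0,0],[22.1,5.6,-11],1]

```text
time: 28.05
tool_pos: [0.5445, 0.1902, 0.1473]
tool_rot: [0.0, 0.796, 0.605, -0.0]
contact_force: [0.5, -0.1, -0.1]
gripper_width: 0.364
grasp_force: 59.4
```

```bash
python3 - <<'E'
from h import *
f=manip.grab_frame("wrist"); s,p,r=st(); print(p,s["grasp_force"],s["gripper_width"]); save(f,"w11")
for l in ("jar_mid","pot_mid"):
  for d in manip.spot_point(f,l)[:2]: P=toworld(f,d["location"]);print(l,P.round(3),r.inv().apply(P-p).round(4),d["score"])
print(go([.546,.191,.15],1.303))
E
```

```text
[0.54445478 0.19016888 0.14725261] 59.42527234554291 0.3697461735770173
jar_mid [0.545 0.189 0.13 ] [-0.0005  0.001   0.0177] 0.75
jar_mid [0.45  0.068 0.021] [-0.1431 -0.0578  0.126 ] 0.65
(array([ 0.1 ,  0.12, -0.27]), 'turn,j6', [(np.float64(-0.004), np.float64(0.6)), (np.float64(-3.146), np.float64(-2.54))])
```

View pics/w11.png

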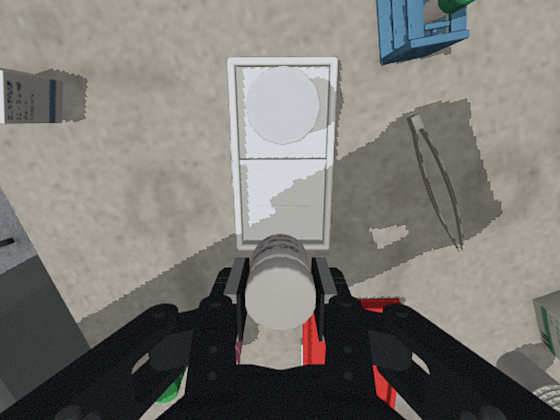

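Emit:
apply_moves:
  moves:
    - [[0,0,0],[0,0.1,3],1]
    - [[0,0,0],[0,0.1,6],1]
    - [[0,0,0],[0,0.1,8.5],1]
    - [[0,0,0],[0,0.1,9.7],1]
    - [[0,0,0],[0,0.1,10.1],1]
    - [[0,0,0],[0,0.1,10.3],1]
    - [[0,0,0],[0,0.1,10.4],1]
    - [[0,0,0],[0,0.1,10.4],1]
    - [[0,0,0],[0,0.1,10.4],0.1]
    - [[0,0,0],[0,0.1,10.4],-0.1]
    - [[0,0,0],[0,0.1,10.4],-0.1]
    - [[0,0,0],[0,0.1,10.4],-0.1]
    - [[0,0,0],[0,0.1,10.4],-0.1]
    - [[0,0,0],[0,0.1,9],-0.1]
    - [[0,0,0],[0,0.1,6],-0.1]
    - [[0,0,0],[0,0.1,2],-0.1]
    - [[0,0,0],[0,0.1,-3],-0.1]
    - [[0,0,0],[0,0.1,-8],-0.1]
    - [[0,0,0],[0,0.1,-8],-0.1]
    - [[0,0,0],[0,0.1,-8],-0.1]

```text
time: 30.2
tool_pos: [0.5469, 0.1911, 0.2307]
tool_rot: [0.001, 0.796, 0.605, 0.002]
contact_force: [-0.5, 0.6, 0.1]
gripper_width: 0.549
grasp_force: 0.0
```

```bash
python3 - <<'E'
from h import *
f=manip.grab_frame("wrist"); g=manip.grab_frame("side"); save(f,"w12")
s,p,r=st(); print(p,s["contact_force"])
for h in (f,g):
 for l in ("jar_mid","pot_mid","carton_mid","red_syringe_mid","blue_syringe_mid"):
  print(l,[(toworld(h,d["location"]).round(3).tolist(),round(d["score"],2)) for d in manip.spot_point(h,l)][:6])
E
```

```text
[0.54509087 0.19065779 0.22629655] [-0.10904586 -0.12170378 -0.3338038 ]
jar_mid [([0.452, 0.068, 0.022], 0.7), ([0.352, -0.03, 0.018], 0.56)]
pot_mid []
carton_mid [([0.381, 0.331, 0.028], 0.62)]
red_syringe_mid [([0.568, 0.014, 0.01], 0.75)]
blue_syringe_mid []
jar_mid [([0.348, -0.038, 0.028], 0.76), ([0.452, 0.071, 0.027], 0.76), ([0.391, 0.059, 0.021], 0.72), ([0.44, -0.076, 0.026], 0.68), ([0.547, 0.192, 0.028], 0.46)]
pot_mid [([0.569, 0.271, 0.047], 0.72)]
carton_mid [([0.377, 0.332, 0.033], 0.71)]
red_syringe_mid [([0.576, 0.006, 0.012], 0.64)]
blue_syringe_mid [([0.567, 0.27, 0.002], 0.67), ([0.6, -0.231, 0.005], 0.55)]
```

View pics/w12.png

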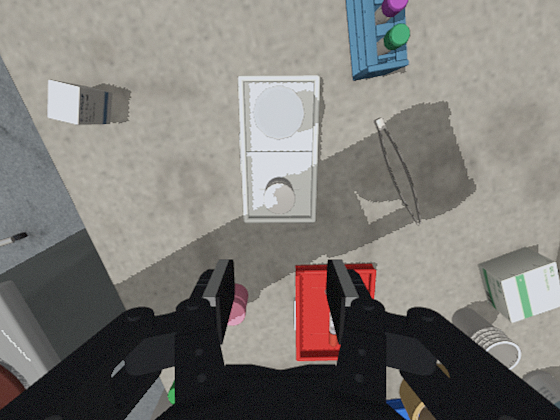

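The pot (278,110) and the jar (279,195) stand upright in their bays, and the carton (80,103) is where it was. The gripper is clear of everything, so I'm handing in.

```bash
python3 -c "
from plant import manip
print(manip.job_done())"
```

```text
the job is handed in; nothing more can be done
None
```

The job is done and handed in at about 30 s of robot time: the blue and red syringes lie flat in their matching trays, the pot and jar stand upright in separate bays of the white tray, and the carton was not moved. The hand-in returned no verdict.

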